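Put the condiment set back in its caddy

ROBOT

A 6-joint arm with a two-finger parallel gripper is mounted at the origin on the work surface. World frame = base frame: x ahead of the robot, y to its left, z up, the work surface at z = 0. Lengths are in mm, angles in rad, forces in N, time in s.
With the tool pointing down it reaches from about 300 to 775 mm from the base axis. Payload 14.6 kg.
Tool frame: the origin (TCP) lies at the very end of the fingers, on their centre line; the grasp point (between the pads) lies 19 mm behind it (manip.grip_point_offset is the distance from the TCP to the grasp point, in mm); z points along the fingers, y is the line along which they close (so a half turn about z gives the same grasp; the last joint's range is limited). The gripper opens to 94 mm and grips with 3 to 60 N. Pads are 16 mm wide; open, the fingers measure 119 mm over their backs; the gripper's body (75 mm by 177 mm) begins 78 mm behind the grasp point.
Start: joints at [-1.297, 0.3, 1.521, -0, 1.321, -0.067], TCP at [183.825, -518.36, 205.446] pointing down, gripper open.
Joint ranges: [-3.03, 3.03], [-0.79, 2.21], [0.23, 2.52], [-1.04, 4.18], [0, 3.07], [-2.55, 2.55]. Speed limits (rad/s): [2.22, 2.22, 2.57, 3.14, 3.14, 3.14].

INTERFACE

Orientations are given as [roll, pitch, yaw] about the fixed x, y, z axes, in that order (R = Rz(yaw) Ry(pitch) Rx(roll)).
In Python, from cell import telemetry, eyes, manip gives the robot as it stands.
- The arm moves only by the tool play_rows, never from a script. Its arguments are lists of equal length, an entry for each row: "translation": the shift along the world's x, y, z in m, a list of three; "yaw": the turn about the world's z in rad. A call has 1 to 12 rows; each row is the pose to reach, as a shift and turn from the pose commanded when the call began; what a row does not reach only later rows make up. A row lasts 1/8 s, in which the tool goes at most 62.5 mm and 10.7 degrees, less where a joint would pass 70% of its speed; a pose out of reach is approached as far as the arm can. A call with a gripper value outside its range is refused whole. "hand" is the opening, from 0 (shut) to 1 (fully open), set as the call begins (left out, the last holds). The fingers move at their own pace and stop on an object; "force" is the grip in N (left out, the last holds). Time passes only in rows, so rows that repeat a pose let the fingers close. It gives the time, the measured TCP pose, the force, the opening and the grip force at its end, in the units of the state.
- telemetry.read_state(): the state, without advancing time (a new reading comes with each control period).
- eyes.camera(name): name is "scene" or "top" or "wrist"; returns a dict with "pixels" (400x640x3 uint8, red, green, blue), "fx", "fy", "cx", "cy" (pixels), "cam_to_world" (4x4, takes a point from camera to world coordinates); the wrist camera has in their place "T_tool_cam" (4x4, takes a point from camera to tool coordinates, whose origin is the TCP and whose axes are the flange's). Camera axes: x right, y up, looking along -z (the intrinsics and any distortion apply to the point x, -y, -z); pixel columns grow to the right and rows downward; lengths in mm; the calibration is good to about 2 mm. A picture is of the moment at which its call begins: read the wrist's pose just before it. There is no depth.
- manip.sign_off(): hands the job in; it is judged then, once.
The state is a dict: "clock": time; "joints": joint angles; "qd": joint speeds; "effort": joint torques, N m; "eef_pos": TCP position; "eef_rot": TCP orientation; "wrist_force": force on the tool from outside, world axes, zero at the start; "moment": the same for the moment, N m; "finger_gap": finger opening in mm; "finger_force": force on a finger pad.
Only numpy, scipy, OpenCV 4.12 (cv2) and the standard library are available. Lean on these libraries where they do the work, as an engineer would, in place of code of your own. Each camera call takes 0.05 s, during which the arm holds its last target. There are 200 camera calls.

TASK

Put the condiment set back into its caddy without dropping anything: the amber bottle with the black cap, the small round steel shaker, the white square jar and the square steel shaker, each standing upright, fully down in the holder that has the hole of its own shape and size. The soap pump and the big scouring-powder shaker with a handle do not belong with the food: leave them where they stand.

Things in the scene. Friction and masses are not known exactly. Their poses are not given: they have to be found in the camera images.
- bottle_center (a point): amber glass bottle for soy sauce with black screw cap and stub spout, loose, standing upright. Round straight body 54 mm across up to 66 mm above its foot, then shoulder; 92 mm high in all. The point is on its axis, 46 mm above its foot. z up. 0.18 to 0.33 kg
- shaker_center (a point): small round steel shaker with domed, pierced top, loose, upright. 36 mm across, straight up to 74 mm, 85 mm high. The point is its centre, 42.5 mm above its foot. z up. 0.08 to 0.15 kg
- jar_center (a point): square white ceramic jar with a flat steel lid and a small steel knob, loose, upright. 54 x 54 mm and 80 mm high, plus the knob (16 mm across, 10 mm). The point is on its axis, 45 mm above its foot. x and y axes square to its side faces, z up. 0.19 to 0.36 kg
- square_shaker_center (a point): small square steel shaker with flat pierced top, loose, upright. 34 x 34 mm, 85 mm high. The point is its centre, 42.5 mm above its foot. x and y axes square to its side faces, z up. 0.09 to 0.17 kg
- bottle_holder_floor (a point): Holder for the bottle: grey plastic block 80 x 80 mm, 22 mm high, one of four in a row (82 mm apart, any order) in a fixed stainless tray (92 x 340 mm, walls 24 mm high). It has the large round hole, 68 mm across, 18 mm deep. The point: centre of the hole's floor, 7 mm above the counter, 18 mm below the rim. x axis across the row, y along it, z up
- shaker_holder_floor (a point): Holder for the round shaker: grey plastic block 80 x 80 mm, 22 mm high, one of four in a row (82 mm apart, any order) in a fixed stainless tray (92 x 340 mm, walls 24 mm high). It has the small round hole, 50 mm across, 18 mm deep. The point: centre of the hole's floor, 7 mm above the counter, 18 mm below the rim. x axis across the row, y along it, z up
- jar_holder_floor (a point): Holder for the square jar: grey plastic block 80 x 80 mm, 22 mm high, one of four in a row (82 mm apart, any order) in a fixed stainless tray (92 x 340 mm, walls 24 mm high). It has the large square hole, 68 x 68 mm, its sides along x and y, 18 mm deep. The point: centre of the hole's floor, 7 mm above the counter, 18 mm below the rim. x axis across the row, y along it, z up
- square_shaker_holder_floor (a point): Holder for the square shaker: grey plastic block 80 x 80 mm, 22 mm high, one of four in a row (82 mm apart, any order) in a fixed stainless tray (92 x 340 mm, walls 24 mm high). It has the small square hole, 48 x 48 mm, its sides along x and y, 18 mm deep. The point: centre of the hole's floor, 7 mm above the counter, 18 mm below the rim. x axis across the row, y along it, z up
- soap_pump_center (a point): hand-soap bottle, does not belong in the caddy: same amber body as the soy bottle (54 mm across) but with a white pump head and spout; 125 mm high, the tallest thing standing among or near the set. Loose, upright. The point is on its axis, 62.5 mm above its foot; the spout points to -x
- scourer_shaker_center (a point): scouring-powder shaker, does not belong in the caddy: steel, domed pierced top like the small round shaker's but 50 mm across and 109 mm high, with a wire loop handle on its -x side reaching 44 mm from the axis. Loose, upright. The point is on its axis, 54.5 mm above its foot
Things that resemble listed ones, but are neither listed nor needed, are in the scene too. Leave any yellow look-alike of the part that bears scourer_shaker_center alone.

How it is judged (in metres and radians):
At the end, for the whole second after the job is handed in: Bottle, round shaker, square jar and square shaker each stand in their own holder: centre within 12 mm of the hole's centre, foot within 5 mm of the hole's floor, upright within 0.1 rad, at rest; soap pump and scouring-powder shaker upright and within 30 mm of where they began (horizontal distance between bottle_center and bottle_holder_floor below 0.012 m and z of bottle_center in the frame of bottle_holder_floor below 0.051 m and angle between each of bottle_center, shaker_center, jar_center, square_shaker_center's own z axis and vertical below 0.1 rad and linear speed of each of bottle, shaker, jar, square_shaker below 0.02 m/s and horizontal distance between shaker_center and shaker_holder_floor below 0.012 m and z of shaker_center in the frame of shaker_holder_floor below 0.0475 m and horizontal distance between jar_center and jar_holder_floor below 0.012 m and z of jar_center in the frame of jar_holder_floor below 0.05 m and horizontal distance between square_shaker_center and square_shaker_holder_floor below 0.012 m and z of square_shaker_center in the frame of square_shaker_holder_floor below 0.0475 m and distance of each of soap_pump_center, scourer_shaker_center from where it was at the start of the episode below 0.03 m and angle between each of soap_pump_center, scourer_shaker_center's own z axis and vertical below 0.2 rad); the robot touches nothing.
It fails at once if the soap pump or the scouring-powder shaker is moved more than 30 mm (distance of any of soap_pump_center, scourer_shaker_center from where it was at the start of the episode above 0.03 m).
It fails at once if a piece of the condiment set is dropped or thrown (free of the fingers and faster than 0.8 m/s, a fall of about 35 mm) ((contact force between the fingers and bottle below 0.1 N and linear speed of bottle above 0.8 m/s) or (contact force between the fingers and shaker below 0.1 N and linear speed of shaker above 0.8 m/s) or (contact force between the fingers and jar below 0.1 N and linear speed of jar above 0.8 m/s) or (contact force between the fingers and square_shaker below 0.1 N and linear speed of square_shaker above 0.8 m/s)).
It also fails if it takes over 102 s, if anything falls off the work surface, if the arm or the gripper's body presses on something with over 40 N, if the wrist force passes 120 N, or if a joint passes its speed limit or range.

## Working session

There is one attempt and no reset: what is moved stays moved. The work goes in short steps, Python scripts to look and compute and a tool call to move; the robot and the scene stay as the last step left them, time stands still between calls to the robot, and variables do not carry over. Pictures are saved under pics/ and viewed, at most 14 in all, crops included, and the job is handed in when it is done.

Besides the shell and the picture viewer there is one more tool, called as name(argument=value, ...), one argument or row to a line, values as JSON. play_rows: Moves the arm, as the interface text tells. Its arguments: {"type":"object","properties":{"translation":{"type":"array","items":{"type":"array","items":{"type":"number"}}},"yaw":{"type":"array","items":{"type":"number"}},"hand":{"type":"number"},"force":{"type":"number"}},"required":["translation","yaw"]}

```bash
mkdir -p pics; cat > h.py <<'E'
import numpy as np, cv2
from cell import telemetry, eyes, manip
def snap(n,f):
    c=eyes.camera(n); cv2.imwrite(f'pics/{f}.png',c['pixels'][:,:,::-1]); np.save(f'pics/{f}.npy',c,allow_pickle=True); return c
def ray(c,u,v,z,T=None):
    T=np.array(c['cam_to_world']) if T is None else T
    d=T[:3,:3]@np.array([(u-c['cx'])/c['fx'],-(v-c['cy'])/c['fy'],-1]); o=T[:3,3]
    return o+d*(z-o[2])/d[2]
def load(f): return np.load(f'pics/{f}.npy',allow_pickle=True).item()
E
python3 - <<'E'
from h import *
for n in('top','scene'):
    c=snap(n,n); print({k:v for k,v in c.items() if k!='pixels'})
print(telemetry.read_state())
E
```

```text
{'fx': 443.18100009378156, 'fy': 443.18100009378156, 'cx': 319.664503684574, 'cy': 198.12546101992612, 'cam_to_world': array([[-1.26574332e-02,  9.95177975e-01, -9.72655482e-02,
         3.85541518e+02],
       [-9.99919233e-01, -1.27090334e-02,  8.90422691e-05,
         1.10852110e+01],
       [-1.14753819e-03,  9.72588194e-02,  9.95258462e-01,
         1.46485187e+03],
       [ 0.00000000e+00,  0.00000000e+00,  0.00000000e+00,
         1.00000000e+00]])}
{'fx': 400.8186061701263, 'fy': 400.8186061701263, 'cx': 321.1594534873503, 'cy': 203.1089384222467, 'cam_to_world': array([[-8.08657751e-01, -3.16554678e-01,  4.95848543e-01,
         9.92932403e+02],
       [ 5.88240394e-01, -4.44817109e-01,  6.75359888e-01,
         6.79152565e+02],
       [ 6.77358409e-03,  8.37813151e-01,  5.45915051e-01,
         6.15745470e+02],
       [ 0.00000000e+00,  0.00000000e+00,  0.00000000e+00,
         1.00000000e+00]])}
{'clock': 0.1, 'joints': array([-1.29657210e+00,  3.00409627e-01,  1.52153266e+00,  1.01178737e-05,
        1.32070100e+00, -6.65803152e-02]), 'qd': array([-0.00058549, -0.001466  , -0.00058877,  0.00205474,  0.00196549,
        0.00167148]), 'effort': array([ 3.00133841e-03, -5.32642865e+01, -3.53282046e+01,  7.09149381e-02,
        2.35203240e-02, -5.43443230e-05]), 'eef_pos': array([ 183.77930284, -518.13041933,  204.94053151]), 'eef_rot': array([-3.14054500e+00, -7.96786717e-05,  3.40801996e-01]), 'wrist_force': array([0.50184913, 0.42303466, 0.02346343]), 'moment': array([-0.01140869,  0.00933968, -0.04750676]), 'finger_force': 0.0, 'finger_gap': 94.12689905899636}
```

View pics/top.png

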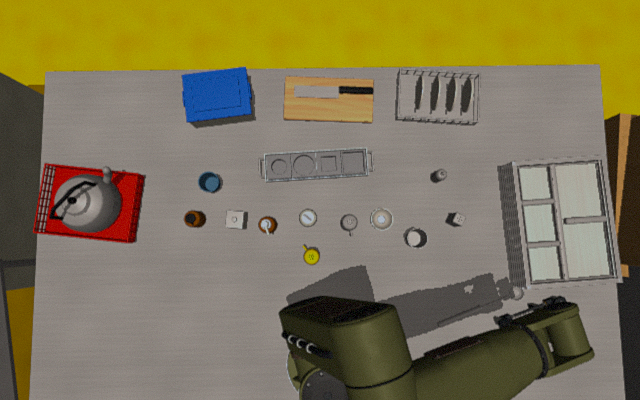

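View pics/scene.png

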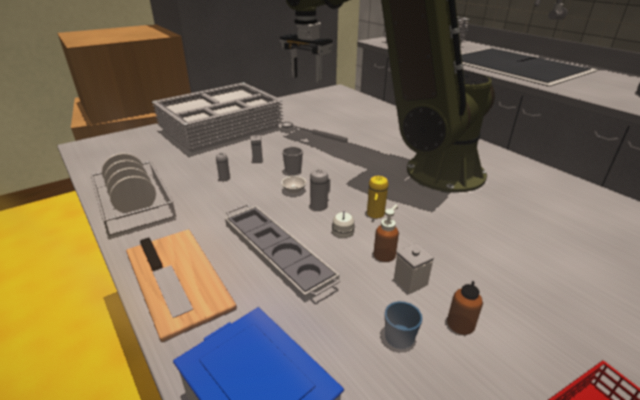

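Candidates in the top image:
- **Bottle:** black cap (194,219), not the pump (267,225).
- **Jar:** white square (235,219), not the round white dish (308,217).
- **Round shaker:** small (439,175), not the scourer (349,222) or the yellow one (312,256).
- **Square shaker:** (456,218), with a mug (416,238) and a bowl (381,218) next to it.
- **Tray holes, left to right:** round at 279, round at 304, square at 328, square at 353.

I'll check these in one close crop.

```bash
python3 - <<'E'
from h import *
im=cv2.imread('pics/top.png')
a=cv2.resize(im[140:270,175:335],None,fx=4.9,fy=4.9,interpolation=cv2.INTER_CUBIC)
a=cv2.resize(im[140:260,175:335],(800,600),interpolation=cv2.INTER_CUBIC)[:, :]
b=cv2.resize(im[140:260,320:480],(800,600),interpolation=cv2.INTER_CUBIC)
cv2.imwrite('pics/cA.png',a);cv2.imwrite('pics/cB.png',b)
E
```

```text
(no output)
```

View pics/cA.png

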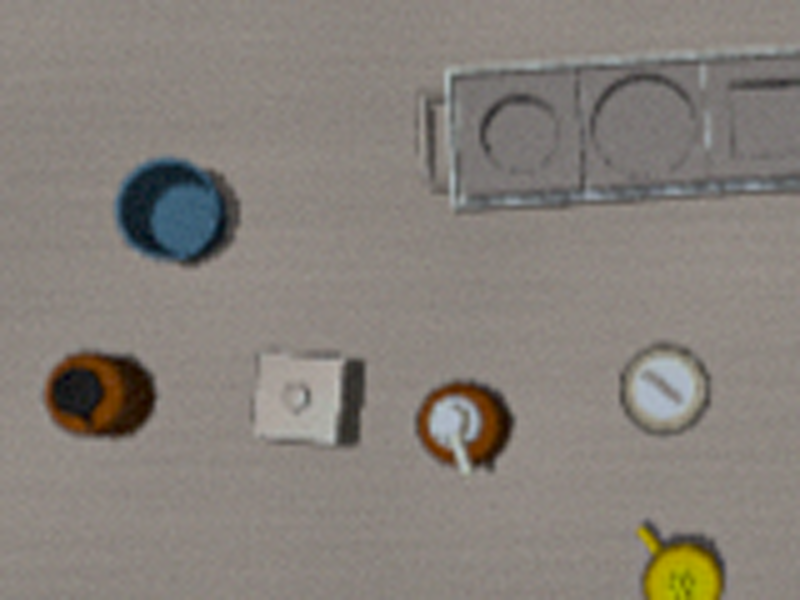

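View pics/cB.png

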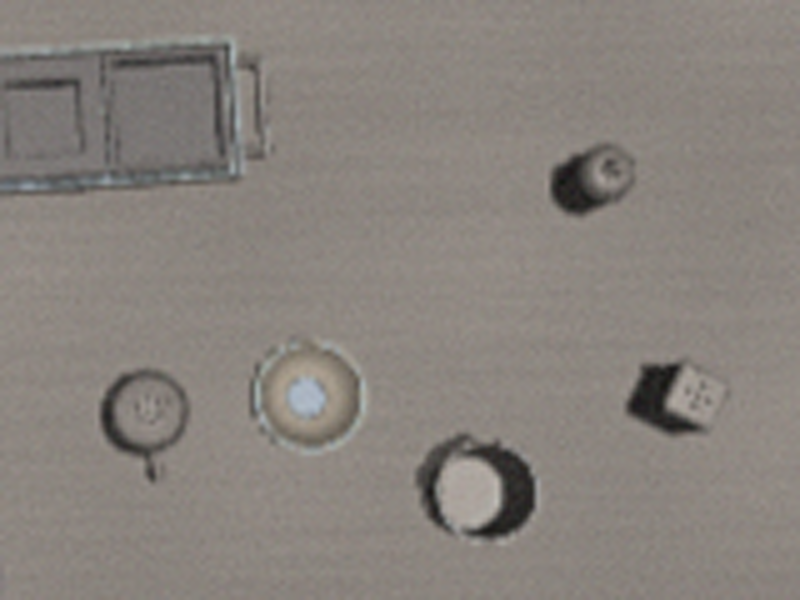

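The crops confirm the choices:
- **Bottle:** (192,219), black cap.
- **Jar:** square with a knob (235,219).
- **Round shaker:** small, no handle (442,174).
- **Square shaker:** pierced top (460,218), turned about 20°.
- **Holders, left to right:** small round, large round, small square, large square.

Next come rough positions.

```bash
python3 - <<'E'
from h import *
c=load('top')
A=lambda u,v:(175+u/5-.4,140+v/5-.4); B=lambda u,v:(320+u/5-.4,140+v/5-.4)
P=lambda n,p,z:print(n,ray(c,*p,z).round(1)[:2])
P('bottle cap',A(77,388),86);P('jar knob',A(297,397),90)
P('jar tl',A(258,352),80);P('jar tr',A(345,358),80);P('jar bl',A(255,437),80);P('jar br',A(337,446),80)
P('shk',B(612,169),80)
P('ssq',B(698,397),85)
P('pump',A(455,420),100);P('scour',B(147,407),105);P('dish',A(665,388),30);P('mug',B(475,490),60);P('bowl',B(308,397),30);P('cup',A(170,208),60)
for n,p in dict(tl=A(448,70),bl=A(455,207),tr=B(236,40),br=B(240,177)).items(): P(n,p,24)
P('h1',A(519,134),25);P('h2',A(643,128),25);P('h3',B(43,120),25);P('h4',B(162,113),25)
w=snap('wrist','w0');print(w['T_tool_cam'],w['fx'],w['cx'],w['cy'],w.keys())
E
```

```text
bottle cap [465.8 415.5]
jar knob [458.2 277.6]
jar tl [487.3 304.2]
jar tr [482.8 249.6]
jar bl [434.1 305.6]
jar br [427.8 254.4]
shk [ 594.3 -376.1]
ssq [ 449.6 -422.5]
pump [442.3 178.3]
scour [446.8 -78.1]
dish [464.2  50.8]
mug [ 393.8 -287.1]
bowl [ 455.3 -187.4]
cup [581.8 365.4]
tl [676.3 192.1]
bl [585.  187.5]
tr [ 692.  -146.8]
br [ 600.6 -147.4]
h1 [632.8 145.3]
h2 [635.7  63.7]
h3 [640.  -18.6]
h4 [643.7 -96.9]
[[ 6.90187289e-04  9.58849070e-01  2.83915454e-01  8.26212106e+01]
 [ 9.99999762e-01 -6.61129809e-04 -1.98169637e-04  1.27501183e+00]
 [-2.30980276e-06  2.83915523e-01 -9.58849298e-01 -1.79645981e+02]
 [ 0.00000000e+00  0.00000000e+00  0.00000000e+00  1.00000000e+00]] 330.7387962348664 318.6766912498485 201.13565556635302 dict_keys(['pixels', 'fx', 'fy', 'cx', 'cy', 'T_tool_cam'])
```

play_rows(
  translation=[
    [0.02, 0.01, 0.005],
    [0.06, 0.02, 0.01],
    [0.1, 0.035, 0.02],
    [0.14, 0.05, 0.03],
    [0.18, 0.065, 0.04],
    [0.22, 0.08, 0.05],
    [0.25, 0.09, 0.055],
    [0.266, 0.097, 0.055],
    [0.266, 0.097, 0.055],
    [0.266, 0.097, 0.055],
  ],
  yaw=[0.06, 0.2, 0.34, 0.48, 0.62, 0.76, 0.88, 0.96, 0.96, 0.96],
  hand=1,
  force=20,
)

```text
clock: 1.4
eef_pos: [449.2, -421.7, 260.2]
eef_rot: [-3.141, -0.0, 1.299]
wrist_force: [-0.2, -0.6, 0.3]
finger_gap: 94.0
finger_force: 0.0
```

```bash
cat >> h.py <<'E'
from scipy.spatial.transform import Rotation as R
def wsnap(f):
    s=telemetry.read_state(); T=np.eye(4); T[:3,:3]=R.from_euler('xyz',s['eef_rot']).as_matrix(); T[:3,3]=s['eef_pos']
    c=snap('wrist',f); c['T']=T@c['T_tool_cam']; np.save(f'pics/{f}.npy',c,allow_pickle=True)
    print(s['clock'],s['eef_pos'].round(1),s['eef_rot'].round(3),s['finger_gap'].round(1)); return c
E
python3 -c "
from h import *
wsnap('w1')"
```

```text
Traceback (most recent call last):
  File "h.py", line 14, in wsnap
    print(s['clock'],s['eef_pos'].round(1),s['eef_rot'].round(3),s['finger_gap'].round(1)); return c
                                                                 ^^^^^^^^^^^^^^^^^^^^^
AttributeError: 'float' object has no attribute 'round'
```

View pics/w1.png

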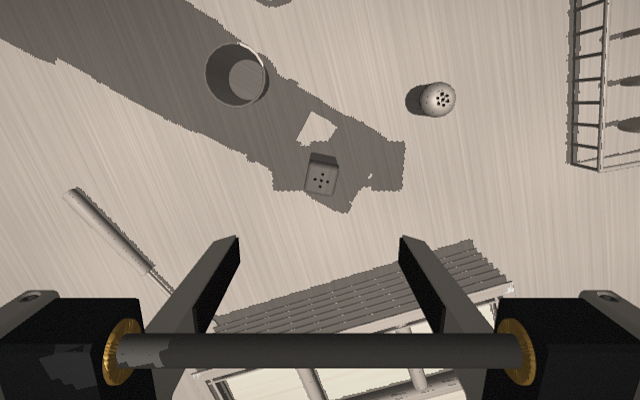

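The wrist view shows the square shaker's top around (321,180) and the round shaker's dome around (441,99). I'll enlarge this to get exact corners.

```bash
sed -i "s/s\['finger_gap'\].round(1)/s['finger_gap']/" h.py; python3 - <<'E'
from h import *
im=cv2.imread('pics/w1.png')
a=cv2.resize(im[140:215,285:360],(600,600),interpolation=cv2.INTER_CUBIC);a=cv2.convertScaleAbs(a,alpha=1.6)
b=cv2.resize(im[70:130,400:460][:,35:],(200,480));b=cv2.resize(im[75:125,410:460],(200,200))
o=np.zeros((600,800,3),np.uint8);o[:,:600]=a;o[:200,600:]=b
cv2.imwrite('pics/c1.png',o)
E
```

```text
(no output)
```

View pics/c1.png

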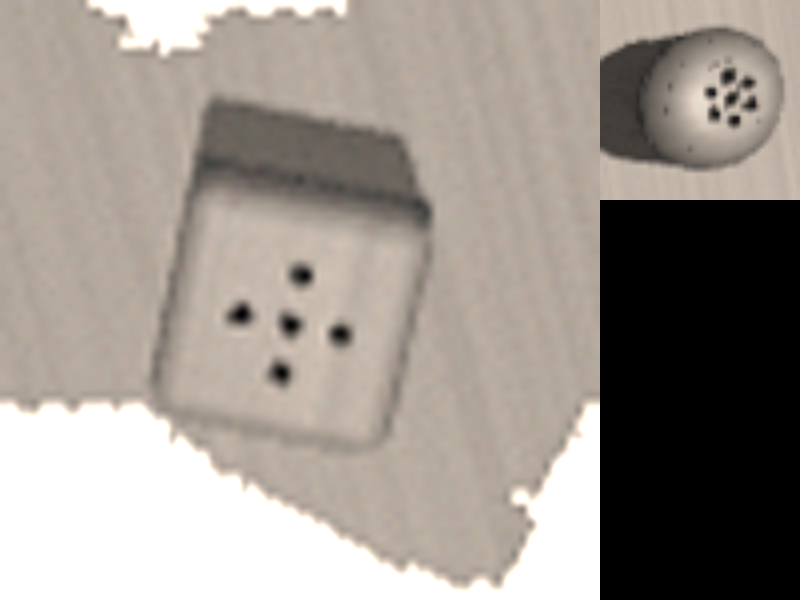

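```bash
python3 - <<'E'
from h import *
s=telemetry.read_state();T=np.eye(4); T[:3,:3]=R.from_euler('xyz',s['eef_rot']).as_matrix(); T[:3,3]=s['eef_pos']
c=load('w1');T=T@c['T_tool_cam']
p=lambda x,y:ray(c,285+x/8-.45,140+y/8-.45,85,T)[:2]
print('sq',p(290,325).round(1),(sum(p(*q) for q in((200,180),(430,210),(385,445),(155,405)))/4).round(1))
for a,b in(((239,314),(340,334)),((302,274),(280,373)),((155,405),(385,445)),((200,180),(155,405)),((430,210),(385,445))):
    d=p(*b)-p(*a);print(np.arctan2(d[1],d[0])%(np.pi/2), np.hypot(*d))
print('rd',ray(c,442.6,99.1,85,T)[:2], ray(c,410+712/4-150-.4,75+97/4-.4,68,T)[:2])
E
```

```text
sq [ 451.9 -421.8] [ 452.7 -420.1]
1.0995861567552598 14.15488610365861
1.0872380447654009 14.231520647139684
1.1214373883961386 32.44625955502808
1.0957409484151892 32.07363122715773
1.1282837026340502 33.54589061707954
rd [ 594.83524432 -373.25131768] [ 595.60145318 -372.98791068]
```

The square shaker is at (452,−421.5), with its faces at yaw 1.105. I'll turn to match and descend.

play_rows(
  translation=[
    [0.001, 0, -0.01],
    [0.002, 0, -0.04],
    [0.002, 0, -0.08],
    [0.002, 0, -0.12],
    [0.002, 0, -0.16],
    [0.002, 0, -0.195],
    [0.002, 0, -0.215],
    [0.002, 0, -0.224],
    [0.002, 0, -0.224],
  ],
  yaw=[-0.06, -0.15, -0.195, -0.195, -0.195, -0.195, -0.195, -0.195, -0.195],
  hand=1,
)

```text
clock: 2.58
eef_pos: [451.9, -421.7, 36.9]
eef_rot: [3.141, 0.0, 1.105]
wrist_force: [-0.0, -0.5, 0.8]
finger_gap: 94.1
finger_force: 0.0
```

play_rows(
  translation=[
    [0, 0, 0],
    [0, 0, 0],
    [0, 0, 0],
    [0, 0, 0],
    [0, 0, 0],
    [0, 0, 0],
  ],
  yaw=[0, 0, 0, 0, 0, 0],
  hand=0,
  force=20,
)

```text
clock: 3.32
eef_pos: [451.8, -421.3, 36.4]
eef_rot: [-3.142, -0.0, 1.106]
wrist_force: [-0.4, 0.5, -0.9]
finger_gap: 37.6
finger_force: 0.0
```

play_rows(
  translation=[
    [0, 0, 0],
    [0, 0, 0],
    [0, 0, 0],
    [0, 0, 0.01],
    [0, 0, 0.03],
    [0, 0, 0.06],
    [0, 0, 0.1],
    [0, 0, 0.13],
    [0, 0, 0.15],
    [0, 0, 0.15],
  ],
  yaw=[0, 0, 0, 0, 0, 0, 0, 0, 0, 0],
)

```text
clock: 4.58
eef_pos: [452.3, -421.8, 189.2]
eef_rot: [3.138, 0.001, 1.106]
wrist_force: [-0.4, -0.2, -1.7]
finger_gap: 33.7
finger_force: 20.0
```

play_rows(
  translation=[
    [0.008, 0.017, 0],
    [0.025, 0.053, 0],
    [0.045, 0.095, 0],
    [0.065, 0.139, 0],
    [0.085, 0.181, 0],
    [0.105, 0.224, 0],
    [0.125, 0.267, 0],
    [0.145, 0.31, 0],
    [0.165, 0.352, 0],
    [0.18, 0.384, 0],
    [0.188, 0.4, 0],
    [0.188, 0.4, 0],
  ],
  yaw=[0, 0.05, 0.1, 0.16, 0.22, 0.28, 0.34, 0.4, 0.46, 0.511, 0.511, 0.511],
)

```text
clock: 6.08
eef_pos: [639.6, -20.5, 185.7]
eef_rot: [-3.14, -0.0, 1.617]
wrist_force: [-0.3, -1.4, -0.8]
finger_gap: 33.9
finger_force: 20.0
```

```bash
python3 -c "
from h import *
wsnap('w2');print(telemetry.read_state()['finger_force'])"
```

```text
6.075 [639.6 -20.5 185.7] [-3.14  -0.     1.617] 33.93680085128366
19.980442598462105
```

View pics/w2.png

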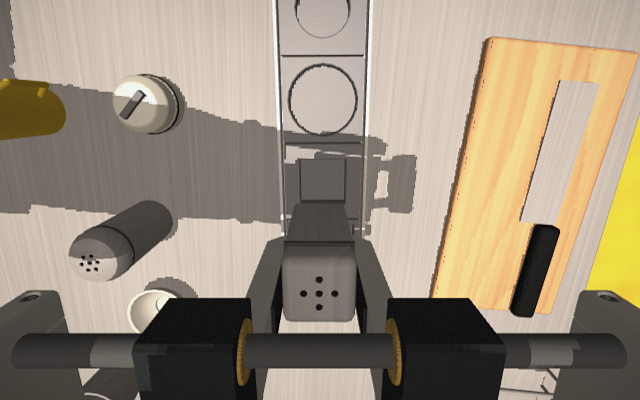

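The held shaker is at (319,290). The large round hole is at (322,99), and the small square hole's far edge is near v=157, between u=299 and u=347.

```bash
python3 - <<'E'
from h import *
c=load('w2');p=lambda u,v,z=25:ray(c,u,v,z,c['T'])[:2].round(1)
print('large round',p(323,99)); print([p(*q) for q in((289,99),(357,99),(322,64),(322,134))])
print('sq far edge',p(300,158),p(346,158)); print('seams',p(322,55),p(322,142.5),p(284,55))
print('held top', p(319,293,185.7-36+85))
# refine by edges along rows of small square & walls
g=cv2.cvtColor(c['pixels'],cv2.COLOR_RGB2GRAY).astype(int)
for v in (99,165,175): print(v,[(u,int(g[v,u])) for u in range(276,376) if abs(g[v,u+1]-g[v,u-1])>18])
print([(v,int(g[v,322])) for v in range(35,205) if abs(g[v+1,322]-g[v-1,322])>12])
E
```

```text
large round [639.7  65.3]
[array([606.2,  63.8]), array([673. ,  66.9]), array([637.1,  97.2]), array([640.4,  31.5])]
sq far edge [618.9   6. ] [666.3   8.3]
seams [636.7 105.2] [640.8  23. ] [600.6 103.5]
held top [640.1 -20.6]
99 [(276, 245), (278, 255), (279, 137), (281, 122), (282, 193), (286, 200), (287, 151), (288, 77), (290, 84), (291, 195), (354, 196), (355, 106), (357, 91), (358, 178), (362, 185), (363, 161), (364, 96), (365, 73), (366, 217), (367, 248), (368, 249), (369, 227), (370, 206)]
165 [(278, 136), (279, 161), (280, 166), (281, 128), (282, 81), (283, 102), (285, 96), (298, 89), (299, 66), (300, 63), (301, 95), (344, 75), (346, 78), (362, 87), (363, 78), (364, 150), (366, 155), (367, 126)]
175 [(278, 114), (279, 157), (281, 148), (282, 90), (283, 72), (284, 125), (285, 102), (298, 94), (299, 71), (300, 54), (301, 91), (343, 96), (344, 69), (346, 78), (363, 96), (364, 153), (366, 143), (367, 122)]
[(36, 182), (37, 156), (38, 150), (39, 188), (53, 190), (54, 156), (55, 48), (56, 94), (57, 167), (58, 191), (61, 190), (62, 167), (63, 92), (65, 99), (66, 174), (67, 198), (129, 198), (130, 178), (131, 132), (132, 110), (133, 92), (134, 79), (136, 76), (137, 92), (141, 89), (142, 66), (143, 58), (144, 82), (145, 96), (150, 99), (151, 109), (153, 114), (154, 94), (160, 94), (198, 94), (199, 79), (200, 51), (203, 57)]
```

play_rows(
  translation=[
    [0.002, 0.002, -0.01],
    [0.003, 0.003, -0.035],
    [0.003, 0.003, -0.065],
    [0.003, 0.003, -0.09],
    [0.003, 0.003, -0.105],
    [0.003, 0.003, -0.115],
    [0.003, 0.003, -0.122],
    [0.003, 0.003, -0.129],
    [0.003, 0.003, -0.135],
    [0.003, 0.003, -0.139],
    [0.003, 0.003, -0.1415],
    [0.003, 0.003, -0.1415],
  ],
  yaw=[0, 0, 0, 0, 0, 0, 0, 0, 0, 0, 0, 0],
)

```text
clock: 7.62
eef_pos: [642.8, -18.4, 44.9]
eef_rot: [-3.142, -0.0, 1.617]
wrist_force: [0.2, -0.4, -0.5]
finger_gap: 33.7
finger_force: 20.0
```

play_rows(
  translation=[
    [0, 0, -0.001],
    [0, 0, -0.001],
    [0, 0, -0.001],
    [0, 0, -0.001],
    [0, 0, -0.001],
    [0, 0, -0.001],
  ],
  yaw=[0, 0, 0, 0, 0, 0],
  hand=1,
)

```text
clock: 8.38
eef_pos: [642.8, -18.3, 44.0]
eef_rot: [-3.142, -0.0, 1.617]
wrist_force: [-0.6, 0.1, -1.2]
finger_gap: 90.3
finger_force: 0.0
```

play_rows(
  translation=[
    [0, 0, 0.01],
    [0, 0, 0.04],
    [0, 0, 0.09],
    [0, -0.005, 0.14],
    [-0.003, -0.045, 0.17],
    [-0.01, -0.1, 0.18],
    [-0.018, -0.155, 0.18],
    [-0.026, -0.21, 0.18],
    [-0.034, -0.26, 0.18],
    [-0.042, -0.31, 0.18],
    [-0.048, -0.355, 0.18],
    [-0.048, -0.355, 0.18],
  ],
  yaw=[0, 0, 0, 0, 0, 0, 0, 0, 0, 0, 0, 0],
)

```text
clock: 9.88
eef_pos: [593.6, -376.2, 224.0]
eef_rot: [-3.141, 0.0, 1.613]
wrist_force: [0.4, -0.1, -0.8]
finger_gap: 94.1
finger_force: 0.0
```

```bash
python3 - <<'E'
from h import *
c=wsnap('w3')
T=c['T']; q=np.linalg.inv(T)@[595,-373,85,1]; u=c['cx']+c['fx']*q[0]/-q[2]; v=c['cy']-c['fy']*q[1]/-q[2]
print(u,v); u,v=int(u),int(v); a=cv2.imread('pics/w3.png')
g=cv2.cvtColor(a,cv2.COLOR_BGR2GRAY)[v-15:v+15,u-15:u+15]
n,_,st,ce=cv2.connectedComponentsWithStats((g<70).astype(np.uint8))
for s,e in zip(st[1:],ce[1:]):
    if s[4]<40: print(s[4],e,ray(c,e[0]+u-15,e[1]+v-15,85,T)[:2].round(1))
t=eyes.camera('top');cv2.imwrite('pics/t2.png',cv2.resize(t['pixels'][130:250,250:410,::-1],(800,600),interpolation=cv2.INTER_CUBIC))
b=cv2.resize(a[max(v-50,0):v+50,u-50:u+50],(600,600));cv2.imwrite('pics/c3.png',b);print(u,v)
E
```

```text
9.875 [ 593.6 -376.2  224. ] [-3.141  0.     1.613] 94.11909079782569
320.2448447703861 185.8585410160948
11 [1.         1.54545455] [ 580.4 -359.2]
11 [28.09090909  1.27272727] [ 606.9 -357.8]
6 [15.  10.5] [ 594.5 -367.6]
8 [10.125 12.875] [ 589.8 -370.2]
6 [20.  13.5] [ 599.6 -370.4]
6 [14.83333333 15.83333333] [ 594.6 -373. ]
7 [10.         18.28571429] [ 589.9 -375.7]
7 [19.28571429 19.        ] [ 599.2 -376. ]
7 [14.28571429 21.        ] [ 594.3 -378.3]
320 185
```

View pics/c3.png

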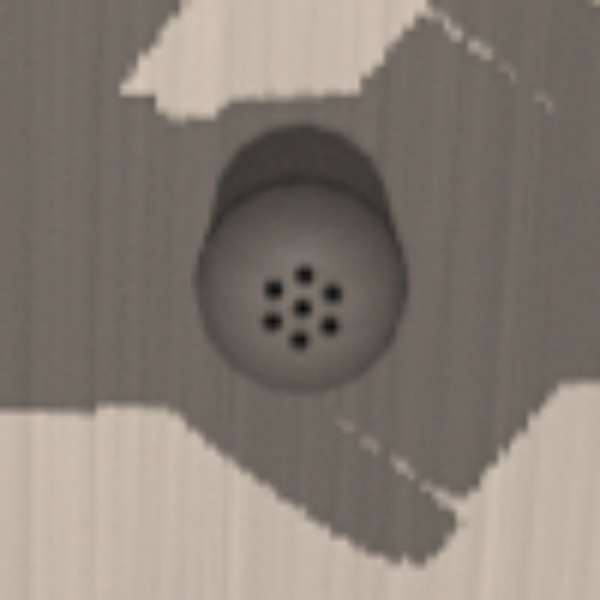

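The dot pattern puts the round shaker at (594.6,−373.0), right under the commanded pose. I'll go straight down.

play_rows(
  translation=[
    [0, 0, -0.01],
    [0, 0, -0.04],
    [0, 0, -0.08],
    [0, 0, -0.12],
    [0, 0, -0.155],
    [0, 0, -0.175],
    [0, 0, -0.185],
    [0, 0, -0.188],
    [0, 0, -0.188],
  ],
  yaw=[0, 0, 0, 0, 0, 0, 0, 0, 0],
)

```text
clock: 11.1
eef_pos: [595.2, -373.6, 36.9]
eef_rot: [3.141, 0.001, 1.617]
wrist_force: [-0.0, 1.0, -0.2]
finger_gap: 93.7
finger_force: 0.0
```

play_rows(
  translation=[
    [0, 0, 0],
    [0, 0, 0],
    [0, 0, 0],
    [0, 0, 0],
    [0, 0, 0],
    [0, 0, 0],
    [0, 0, 0],
    [0, 0, 0],
    [0, 0, 0],
  ],
  yaw=[0, 0, 0, 0, 0, 0, 0, 0, 0],
  hand=0,
  force=20,
)

```text
clock: 12.22
eef_pos: [594.8, -373.4, 35.9]
eef_rot: [-3.142, -0.0, 1.617]
wrist_force: [-0.8, -0.3, 0.1]
finger_gap: 36.0
finger_force: 20.0
```

play_rows(
  translation=[
    [0, 0, 0.01],
    [0, 0, 0.03],
    [0, 0, 0.065],
    [0, 0, 0.1],
    [0, 0.005, 0.13],
    [0.002, 0.025, 0.145],
    [0.005, 0.06, 0.15],
    [0.008, 0.1, 0.15],
    [0.011, 0.14, 0.15],
    [0.014, 0.18, 0.15],
    [0.017, 0.22, 0.15],
    [0.02, 0.26, 0.15],
  ],
  yaw=[0, 0, 0, 0, 0, 0, 0, 0, 0, 0, 0, 0],
)

```text
clock: 13.72
eef_pos: [614.4, -110.9, 186.1]
eef_rot: [-3.141, -0.0, 1.617]
wrist_force: [1.2, 0.6, -1.7]
finger_gap: 35.5
finger_force: 20.0
```

play_rows(
  translation=[
    [0.003, 0.04, 0],
    [0.006, 0.08, 0],
    [0.009, 0.12, 0],
    [0.012, 0.16, 0],
    [0.015, 0.2, 0],
    [0.018, 0.23, 0],
    [0.02, 0.25, 0],
    [0.02, 0.2594, 0],
    [0.02, 0.2594, 0],
    [0.02, 0.2594, 0],
  ],
  yaw=[0, 0, 0, 0, 0, 0, 0, 0, 0, 0],
)

```text
clock: 14.98
eef_pos: [634.9, 145.2, 186.0]
eef_rot: [-3.142, 0.0, 1.616]
wrist_force: [0.2, 0.3, -1.9]
finger_gap: 35.5
finger_force: 20.0
```

```bash
python3 - <<'E'
from h import *
c=wsnap('w4');T=c['T']
for P in((635.7,146.8,25),(635.7-.05*25,146.8+25,25),(639.5,64.9,25)):
    q=np.linalg.inv(T)@[*P,1]; print(c['cx']+c['fx']*q[0]/-q[2], c['cy']-c['fy']*q[1]/-q[2])
E
```

```text
14.975 [634.9 145.2 186. ] [-3.142  0.     1.616] 35.457664361636446
319.55120972246027 182.31289500779636
319.4677681517609 158.7200215609616
319.540672957479 253.3014533784188
```

View pics/w4.png

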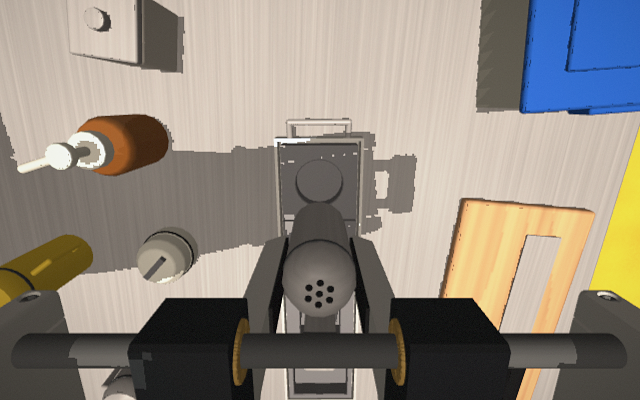

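The small round hole appears at (320,182), as predicted. I'll lower the shaker in.

play_rows(
  translation=[
    [0, 0, -0.01],
    [0.001, 0.001, -0.035],
    [0.001, 0.001, -0.065],
    [0.001, 0.001, -0.09],
    [0.001, 0.001, -0.105],
    [0.001, 0.001, -0.115],
    [0.001, 0.001, -0.122],
    [0.001, 0.001, -0.129],
    [0.001, 0.001, -0.135],
    [0.001, 0.001, -0.14],
    [0.001, 0.001, -0.1425],
    [0.001, 0.001, -0.1425],
  ],
  yaw=[0, 0, 0, 0, 0, 0, 0, 0, 0, 0, 0, 0],
)

```text
clock: 16.52
eef_pos: [635.8, 147.0, 43.3]
eef_rot: [-3.141, 0.0, 1.617]
wrist_force: [-0.4, -0.5, -1.8]
finger_gap: 35.6
finger_force: 20.0
```

```bash
python3 - <<'E'
from h import *
c=load('w4');T=c['T'];print('knob',ray(c,97,19,90,T)[:2]); 
E
```

```text
knob [462.82255586 279.4710526 ]
```

play_rows(
  translation=[
    [0, 0, 0],
    [0, 0, 0],
    [0, 0, 0],
    [0, 0, 0],
    [0, 0, 0],
    [0, 0, 0],
  ],
  yaw=[0, 0, 0, 0, 0, 0],
  hand=1,
)

```text
clock: 17.27
eef_pos: [635.8, 147.0, 43.4]
eef_rot: [3.142, 0.0, 1.617]
wrist_force: [0.0, 0.1, -0.3]
finger_gap: 92.0
finger_force: 0.0
```

play_rows(
  translation=[
    [0, 0, 0.01],
    [0, 0, 0.04],
    [0, 0, 0.09],
    [-0.005, 0.003, 0.14],
    [-0.03, 0.023, 0.18],
    [-0.065, 0.05, 0.197],
    [-0.1, 0.076, 0.197],
    [-0.135, 0.103, 0.197],
    [-0.16, 0.122, 0.197],
    [-0.174, 0.132, 0.197],
    [-0.174, 0.132, 0.197],
    [-0.174, 0.132, 0.197],
  ],
  yaw=[0, 0, 0, 0, 0, 0, 0, 0, 0, 0, 0, 0],
)

```text
clock: 18.77
eef_pos: [462.5, 278.5, 240.5]
eef_rot: [3.141, 0.0, 1.616]
wrist_force: [0.1, -0.5, 0.6]
finger_gap: 94.2
finger_force: 0.0
```

```bash
python3 -c "
from h import *
wsnap('w5')"
```

```text
18.775 [462.5 278.5 240.5] [3.141 0.    1.616] 94.16859399801184
```

View pics/w5.png

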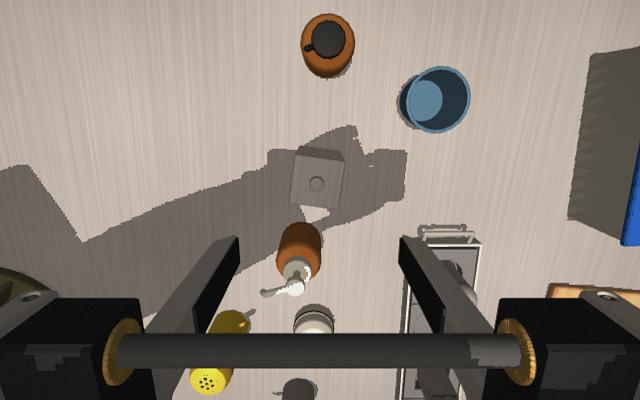

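The jar's top is around (317,183), with corners near (296,156), (344,162), (337,210) and (290,203). The bottle's cap is at (329,39), and the pump is below the jar at (297,255).

```bash
python3 - <<'E'
from h import *
c=load('w5');T=c['T'];p=lambda u,v,z:ray(c,u,v,z,T)[:2]
a=cv2.imread('pics/w5.png');g=cv2.GaussianBlur(cv2.cvtColor(a,cv2.COLOR_BGR2GRAY),(3,3),0)
K=[(296,156),(344,162),(337,210),(290,203)]
K=cv2.cornerSubPix(g,np.float32(K)[:,None],(4,4),(-1,-1),(3,50,.01))[:,0]; print(K.round(1).tolist())
W=[p(*k,80) for k in K];print(np.round(W,1),np.mean(W,0))
for i in range(4):
    d=W[(i+1)%4]-W[i];print(np.hypot(*d),np.arctan2(d[1],d[0])%(np.pi/2))
print('knob',p(316,183.5,90),'cap',p(329,39,92),'pump',p(295,268,118))
E
```

```text
Traceback (most recent call last):
cv2.error: OpenCV(4.12.0) :-1: error: (-5:Bad argument) in function 'cornerSubPix'
> Overload resolution failed:
>  - Layout of the output array corners is incompatible with cv::Mat
>  - Expected Ptr<cv::UMat> for argument 'corners'
```

```bash
python3 - <<'E'
from h import *
c=load('w5');T=c['T'];p=lambda u,v,z:ray(c,u,v,z,T)[:2]
a=cv2.imread('pics/w5.png');g=cv2.GaussianBlur(cv2.cvtColor(a,cv2.COLOR_BGR2GRAY),(3,3),0)
K=np.array([[[296,156]],[[344,162]],[[337,210]],[[290,203]]],np.float32).copy()
K=cv2.cornerSubPix(g,K,(4,4),(-1,-1),(3,50,.01))[:,0]; print(K.round(1).tolist())
W=[p(*k,80) for k in K];print(np.round(W,1),np.mean(W,0))
for i in range(4):
    d=W[(i+1)%4]-W[i];print(np.hypot(*d),np.arctan2(d[1],d[0])%(np.pi/2))
print('knob',p(316,183.5,90),'cap',p(329,39,92),'pump',p(295,268,118))
E
```

```text
[[296.0, 156.0], [345.0, 161.39999389648438], [336.79998779296875, 208.60000610351562], [289.5, 202.1999969482422]]
[[437.9 306.9]
 [488.6 303.6]
 [483.3 252. ]
 [432.2 256.8]] [460.50531099 279.84671946]
50.89249278883951 1.506558726631981
51.89984187989113 1.4680275274285317
51.321206272030075 1.4765135503309512
50.37702878191384 1.4588041494867645
knob [459.70050574 281.16692238] cap [465.5710387  416.09988821] pump [442.24258723 199.06585455]
```

play_rows(
  translation=[
    [0, 0, -0.01],
    [-0.0015, 0.001, -0.04],
    [-0.0015, 0.001, -0.08],
    [-0.0015, 0.001, -0.12],
    [-0.0015, 0.001, -0.155],
    [-0.0015, 0.001, -0.18],
    [-0.0015, 0.001, -0.195],
    [-0.0015, 0.001, -0.2025],
    [-0.0015, 0.001, -0.2045],
    [-0.0015, 0.001, -0.2045],
  ],
  yaw=[-0.05, -0.1, -0.14, -0.14, -0.14, -0.14, -0.14, -0.14, -0.14, -0.14],
)

```text
clock: 20.08
eef_pos: [460.7, 280.2, 36.6]
eef_rot: [3.141, -0.001, 1.477]
wrist_force: [-0.5, 0.1, -0.5]
finger_gap: 93.8
finger_force: 0.0
```

play_rows(
  translation=[
    [0, 0, 0],
    [0, 0, 0],
    [0, 0, 0],
    [0, 0, 0],
    [0, 0, 0],
    [0, 0, 0],
    [0, 0, 0],
    [0, 0, 0],
  ],
  yaw=[0, 0, 0, 0, 0, 0, 0, 0],
  hand=0,
  force=30,
)

```text
clock: 21.08
eef_pos: [460.3, 280.0, 36.0]
eef_rot: [-3.142, 0.0, 1.477]
wrist_force: [-1.1, 0.0, 1.7]
finger_gap: 53.7
finger_force: 30.0
```

play_rows(
  translation=[
    [0, 0, 0.01],
    [0, 0, 0.03],
    [0, 0, 0.065],
    [0, 0, 0.105],
    [0, 0, 0.14],
    [0.002, -0.004, 0.16],
    [0.01, -0.02, 0.165],
    [0.025, -0.051, 0.165],
    [0.042, -0.086, 0.165],
    [0.06, -0.122, 0.165],
    [0.078, -0.159, 0.165],
    [0.096, -0.195, 0.165],
  ],
  yaw=[0, 0, 0, 0, 0, 0, 0.02, 0.05, 0.08, 0.11, 0.14, 0.14],
)

```text
clock: 22.58
eef_pos: [556.6, 83.7, 201.4]
eef_rot: [3.142, 0.0, 1.617]
wrist_force: [0.9, 0.1, -3.7]
finger_gap: 53.7
finger_force: 30.0
```

play_rows(
  translation=[
    [0.018, -0.036, 0],
    [0.036, -0.073, 0],
    [0.054, -0.11, -0.005],
    [0.07, -0.142, -0.01],
    [0.082, -0.168, -0.015],
    [0.09, -0.184, -0.015],
    [0.09, -0.184, -0.015],
    [0.09, -0.184, -0.015],
  ],
  yaw=[0, 0, 0, 0, 0, 0, 0, 0],
)

```text
clock: 23.58
eef_pos: [646.2, -98.0, 186.3]
eef_rot: [3.141, -0.0, 1.617]
wrist_force: [0.4, -0.1, -2.6]
finger_gap: 53.8
finger_force: 30.0
```

```bash
python3 - <<'E'
from h import *
c=wsnap('w6');T=c['T']
for P in((647.1,-99,25),(645.5,-65,25),(611.5,-66.6,25),(679.5,-63.4,25),(643.3,-17,92)):
    q=np.linalg.inv(T)@[*P,1]; print(c['cx']+c['fx']*q[0]/-q[2], c['cy']-c['fy']*q[1]/-q[2])
E
```

```text
23.575 [646.2 -98.  186.3] [ 3.141 -0.     1.617] 53.77533676247225
319.4911279130706 184.67149535460203
319.5257343966606 152.5143783095426
286.4859394839158 152.4983978506215
352.57080365663484 152.53036131952337
319.79342587991107 103.97945697746523
```

View pics/w6.png

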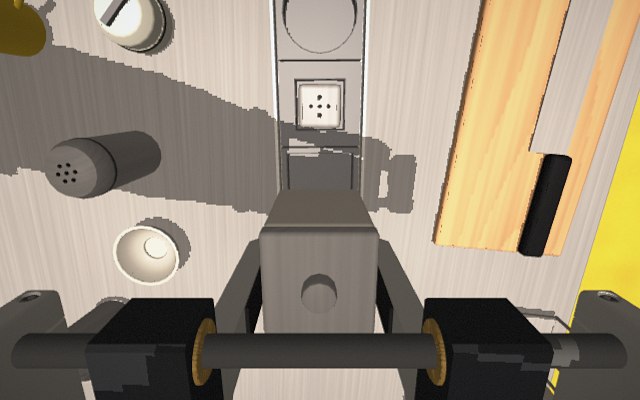

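The square shaker is seated at (320,105). The large square hole's edges (u 287–353, v≈152) match the prediction, so I'll lower the jar.

play_rows(
  translation=[
    [0, 0, -0.01],
    [0.0005, 0, -0.035],
    [0.0005, 0, -0.065],
    [0.0005, 0, -0.09],
    [0.0005, 0, -0.105],
    [0.0005, 0, -0.115],
    [0.0005, 0, -0.122],
    [0.0005, 0, -0.129],
    [0.0005, 0, -0.135],
    [0.0005, 0, -0.14],
    [0.0005, 0, -0.1425],
    [0.0005, 0, -0.1425],
  ],
  yaw=[0, 0, 0, 0, 0, 0, 0, 0, 0, 0, 0, 0],
)

```text
clock: 25.12
eef_pos: [646.9, -99.0, 43.5]
eef_rot: [3.141, 0.0, 1.617]
wrist_force: [0.8, -0.4, -2.4]
finger_gap: 53.7
finger_force: 30.0
```

play_rows(
  translation=[
    [0, 0, 0],
    [0, 0, 0],
    [0, 0, 0],
    [0, 0, 0],
    [0, 0, 0],
    [0, 0, 0.01],
    [0, 0, 0.04],
    [0, 0, 0.09],
    [-0.004, 0.01, 0.14],
    [-0.014, 0.04, 0.18],
    [-0.028, 0.08, 0.197],
    [-0.042, 0.12, 0.197],
  ],
  yaw=[0, 0, 0, 0, 0, 0, 0, 0, 0, 0, 0, 0],
  hand=1,
)

```text
clock: 26.62
eef_pos: [604.7, 22.1, 243.0]
eef_rot: [3.138, 0.0, 1.616]
wrist_force: [-0.1, 0.1, -1.3]
finger_gap: 94.1
finger_force: 0.0
```

play_rows(
  translation=[
    [-0.015, 0.042, 0],
    [-0.03, 0.085, 0],
    [-0.045, 0.128, 0],
    [-0.06, 0.17, 0],
    [-0.075, 0.213, 0],
    [-0.09, 0.255, 0],
    [-0.105, 0.298, 0],
    [-0.12, 0.34, 0],
    [-0.132, 0.375, 0],
    [-0.139, 0.395, 0],
    [-0.139, 0.395, 0],
    [-0.139, 0.395, 0],
  ],
  yaw=[0, 0, 0, 0, 0, 0, 0, 0, 0, 0, 0, 0],
)

```text
clock: 28.12
eef_pos: [466.4, 415.0, 240.6]
eef_rot: [3.141, 0.0, 1.616]
wrist_force: [-0.7, -0.0, 0.4]
finger_gap: 93.8
finger_force: 0.0
```

```bash
python3 - <<'E'
from h import *
c=wsnap('w7');T=c['T'];a=cv2.imread('pics/w7.png');h=cv2.cvtColor(a,cv2.COLOR_BGR2HSV)
m=((h[...,0]<18)&(h[...,1]>110)).astype(np.uint8);m[260:]=0
n,l,st,ce=cv2.connectedComponentsWithStats(m)
for s,e in zip(st[1:],ce[1:]):
    if s[4]>150: print(s,e)
b=cv2.resize(a[120:240,260:380],(600,600));cv2.imwrite('pics/c7.png',b)
E
```

```text
28.125 [466.4 415.  240.6] [3.141 0.    1.616] 93.81528738370406
[ 362    0  119   18 1123] [433.06411398   5.62065895]
[ 293  149   49   54 1342] [317.65424739 171.60581222]
```

View pics/c7.png

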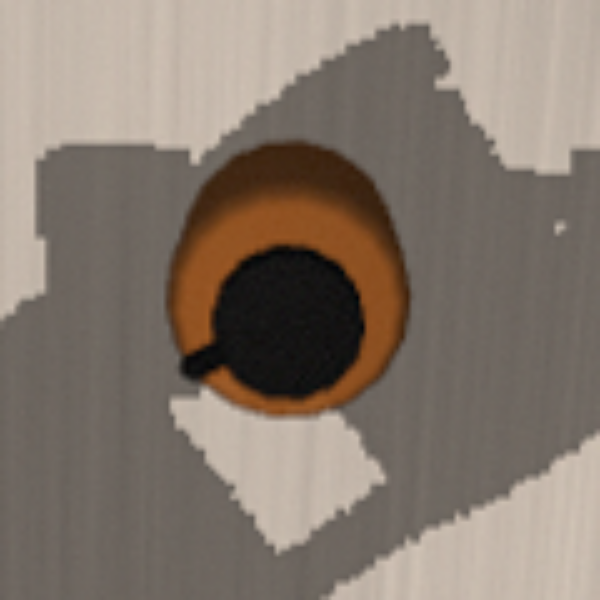

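```bash
python3 -c "
from h import *
c=load('w7');print(ray(c,317.2,183.8,92,c['T']),ray(c,317.2,120+300/5-.4,66,c['T']))"
```

```text
[464.76680081 417.87755758  92.        ] [464.69596321 416.37612398  66.        ]
```

play_rows(
  translation=[
    [0, 0, -0.01],
    [-0.001, 0.001, -0.04],
    [-0.001, 0.001, -0.08],
    [-0.001, 0.001, -0.12],
    [-0.001, 0.001, -0.155],
    [-0.001, 0.001, -0.18],
    [-0.001, 0.001, -0.197],
    [-0.001, 0.001, -0.2055],
    [-0.001, 0.001, -0.2075],
    [-0.001, 0.001, -0.2075],
  ],
  yaw=[0, 0, 0, 0, 0, 0, 0, 0, 0, 0],
)

```text
clock: 29.42
eef_pos: [465.1, 417.2, 33.6]
eef_rot: [3.141, -0.001, 1.617]
wrist_force: [-0.9, -0.1, 0.9]
finger_gap: 94.1
finger_force: 0.0
```

play_rows(
  translation=[
    [0, 0, 0],
    [0, 0, 0],
    [0, 0, 0],
    [0, 0, 0],
    [0, 0, 0],
    [0, 0, 0],
    [0, 0, 0],
    [0, 0, 0],
  ],
  yaw=[0, 0, 0, 0, 0, 0, 0, 0],
  hand=0,
  force=30,
)

```text
clock: 30.42
eef_pos: [464.8, 417.1, 33.0]
eef_rot: [-3.142, -0.0, 1.617]
wrist_force: [-1.2, 0.1, 0.7]
finger_gap: 53.6
finger_force: 30.0
```

play_rows(
  translation=[
    [0, 0, 0.01],
    [0, 0, 0.03],
    [0, 0, 0.065],
    [0, 0, 0.105],
    [0, 0, 0.14],
    [0.002, -0.004, 0.16],
    [0.01, -0.02, 0.165],
    [0.025, -0.05, 0.165],
    [0.042, -0.085, 0.165],
    [0.06, -0.121, 0.165],
    [0.078, -0.157, 0.165],
    [0.096, -0.194, 0.165],
  ],
  yaw=[0, 0, 0, 0, 0, 0, 0, 0, 0, 0, 0, 0],
)

```text
clock: 31.92
eef_pos: [561.2, 220.7, 197.6]
eef_rot: [-3.141, 0.0, 1.616]
wrist_force: [0.5, -0.5, -3.1]
finger_gap: 53.5
finger_force: 30.0
```

play_rows(
  translation=[
    [0.018, -0.036, 0],
    [0.036, -0.073, 0],
    [0.053, -0.107, -0.005],
    [0.066, -0.133, -0.01],
    [0.074, -0.15, -0.015],
    [0.0785, -0.158, -0.015],
    [0.0785, -0.158, -0.015],
    [0.0785, -0.158, -0.015],
  ],
  yaw=[0, 0, 0, 0, 0, 0, 0, 0],
)

```text
clock: 32.92
eef_pos: [639.1, 65.9, 183.2]
eef_rot: [3.141, -0.0, 1.618]
wrist_force: [-0.5, 0.0, -3.2]
finger_gap: 53.6
finger_force: 30.0
```

```bash
python3 - <<'E'
from h import *
c=wsnap('w8');T=c['T']
for P in((639.5,64.9,25),(637.9,98.9,25),(635.7,146.8,92)):
    q=np.linalg.inv(T)@[*P,1]; print(c['cx']+c['fx']*q[0]/-q[2], c['cy']-c['fy']*q[1]/-q[2])
E
```

```text
32.925 [639.1  65.9 183.2] [ 3.141 -0.     1.618] 53.64978139999046
318.94204217197483 185.35340508902496
318.9691813872291 152.93506163063932
319.0888344894995 104.10791883284725
```

View pics/w8.png

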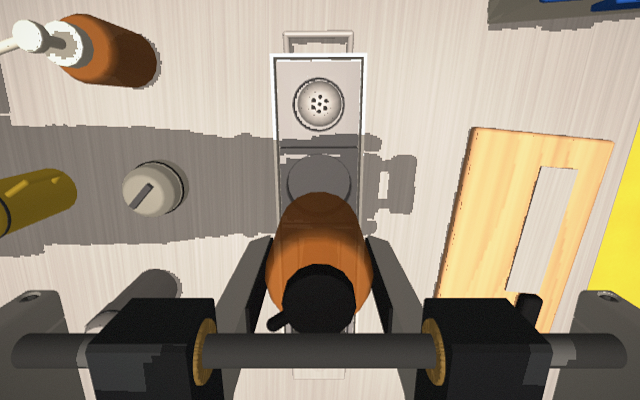

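The round shaker is seated at (319,104). The large round hole lines up under the bottle (far edge v≈153), so I'll lower it.

play_rows(
  translation=[
    [0, 0, -0.01],
    [0, 0, -0.035],
    [0, 0, -0.065],
    [0, 0, -0.09],
    [0, 0, -0.105],
    [0, 0, -0.115],
    [0, 0, -0.122],
    [0, 0, -0.129],
    [0, 0, -0.135],
    [0, 0, -0.14],
    [0, 0, -0.1425],
    [0, 0, -0.1425],
  ],
  yaw=[0, 0, 0, 0, 0, 0, 0, 0, 0, 0, 0, 0],
)

```text
clock: 34.48
eef_pos: [639.3, 65.0, 40.4]
eef_rot: [-3.142, 0.0, 1.617]
wrist_force: [0.6, -0.1, -2.5]
finger_gap: 53.3
finger_force: 30.0
```

play_rows(
  translation=[
    [0, 0, 0],
    [0, 0, 0],
    [0, 0, 0],
    [0, 0, 0],
    [0, 0, 0],
    [0, 0, 0.01],
    [0, 0, 0.04],
    [0, 0, 0.09],
    [-0.02, 0, 0.14],
    [-0.06, 0, 0.19],
    [-0.12, 0, 0.21],
    [-0.12, 0, 0.21],
  ],
  yaw=[0, 0, 0, 0, 0, 0, 0, 0, 0, 0, 0, 0],
  hand=1,
)

```text
clock: 35.98
eef_pos: [517.5, 65.2, 253.8]
eef_rot: [3.137, -0.0, 1.617]
wrist_force: [0.1, -0.5, 0.7]
finger_gap: 94.0
finger_force: 0.0
```

play_rows(
  translation=[
    [-0.04, 0, 0.02],
    [-0.08, 0, 0.04],
    [-0.12, 0, 0.06],
    [-0.12, 0, 0.06],
    [-0.12, 0, 0.06],
    [-0.12, 0, 0.06],
  ],
  yaw=[0, 0, 0, 0, 0, 0],
)

```text
clock: 36.72
eef_pos: [399.9, 65.0, 309.6]
eef_rot: [-3.14, 0.0, 1.617]
wrist_force: [0.4, 0.4, -0.2]
finger_gap: 94.4
finger_force: 0.0
```

```bash
python3 - <<'E'
from h import *
c=snap('scene','s2');cv2.imwrite('pics/s2c.png',cv2.resize(cv2.imread('pics/s2.png')[110:360,180:513],(800,600)))
E
```

```text
(no output)
```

View pics/s2c.png

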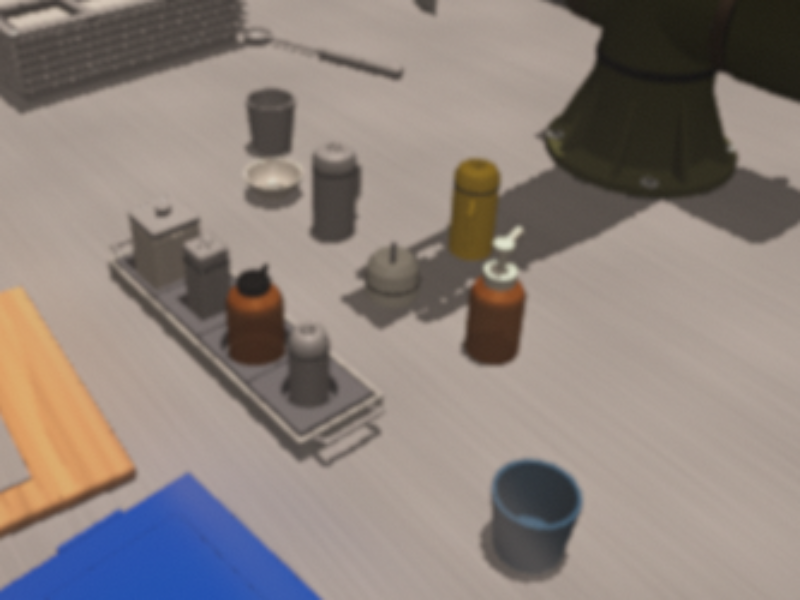

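All four stand upright in their holders: jar (165,245), square shaker (207,280), bottle (256,320) and round shaker (309,368). The pump and the scourer haven't moved.

```bash
python3 -c "
from h import *
print(manip.sign_off())"
```

```text
the job is handed in; nothing more can be done
None
```

The job is handed in at about 37 s on the robot clock: in the final picture all four condiment pieces stand upright in their own holders, and the soap pump and scouring-powder shaker are where they started; the judge's verdict was not shown.

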